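# Gauge a feed roller in the V-blocks

## Task

Take the thicker of the two rollers out of the wooden rack, bring it in under the raised gauge and lower it gently into the pair of V-blocks, centred on them along its length. Push the gauge down by its knob until its sprung foot stands on the roller and is pushed in about half its travel, never right in to its stop, then let go of the gauge. Last, press the roller firmly down with the fingers between the two V-blocks, so that it bears hard on both faces of the Vs, and finish while still holding it pressed there for the gauge to be read; leave everything else as it is.

Things in the scene. Friction and masses are not known exactly. Their poses are not given: they have to be found in the camera images.
- roller: The thick feed roller: smooth dark rubber-covered barrel 36 mm in diameter, 180 mm long, with a steel journal 12 mm in diameter, 18 mm long at each end (216 mm overall); about 0.40 kg, takes any grip. Origin at its middle on its axis, y along the axis (it may be rolled about it). Starts level in one of the rack's two places, axis 50 mm above the bench, clear beneath the barrel.
- spare_roller: Bystander, stays in the rack: a thinner roller, barrel 22 mm in diameter, same length, journals and axis height. Origin at its middle, y along its axis.
- rack: Fixed plywood rack: board 200 x 222 x 12 mm, two upright cheeks 12 mm thick, 62 mm high, 198 mm apart along y. The rollers' journals lie in open-topped slots 18 mm wide in the cheeks, so a roller lifts straight up. The two places have their axes along y at x = -50 and +50 mm; which roller is in which varies. Origin under the board's centre, z up.
- stand: Fixed gauge stand. Origin on the bench under the middle between the two V-blocks, z up, y along the Vs. Grey base plate 15 mm thick, x -78 to 102, y -180 to 110 mm. Two equal steel V-blocks on it, centred at y = -50 and +50 mm (gap between them 68 mm), each 70 (x) x 32 mm (y), tops 60 mm above the bench. Open on the -x side.
- column_top (a point): Top of the stand's column, 22 mm in diameter, at stand x = 62, y = -135 mm, 226 mm above the bench.
- seat (a point): Where the roller's origin lies when it is home in both Vs and centred: stand x = 0, y = 0, 62.5 mm above the bench; axes as the stand's (roller axis along y). To pass over the V-block tops the roller's axis must be over 78 mm above the bench; the gauge foot hangs over its -y end, so it comes in sideways from the stand's -x side, then down.
- v_near: The two V faces on the stand's -x side (one on each block): the near contact line. The Vs are 90 degrees, each face at 45 degrees, mouth 46 mm wide. Fixed; origin as the stand's.
- v_far: The two V faces on the stand's +x side: the far contact line. Fixed; origin as the stand's.
- gauge_carriage (a joint): How far the gauge carriage is pushed down the column, m: 0 right up, 0.078 lowest; starts at 0 to 0.020. Balanced, it stays where it is left; about 6 N moves it, 8 N with the foot pressed in. On a seated roller the foot first touches at 0.060, is in mid-travel at 0.065 and at its stop at 0.070.
- dial (a point): Centre of the dial gauge on the carriage: a disc 44 mm in diameter, 18 mm thick, facing the stand's +x, at stand y = -80 mm (it reaches in to y = -58), 63 mm above the free foot's underside. Two bars, 24 to 36 mm above the foot's underside, run from the column to the dial's stem and to the knob.
- knob_top (a point): Centre of the flat top of the carriage's black push knob, an upright cylinder 22 mm in diameter, 37 mm high, at stand x = -30, y = -165 mm, 85 mm above the free foot's underside; moves with the carriage.
- gauge_foot (a joint): How far the gauge's sprung foot is pushed in (up), m: 0 free, travel 0.010, wanted about 0.005; spring 0.8 N free, 1.6 N in mid-travel. The dial's needle shows it: straight down when free, one turn for the full travel, so straight up in mid-travel.
- foot_tip (a point): Centre of the flat underside of the sprung foot, a steel disc 12 mm in diameter on a 5 mm spindle, at stand x = 0, y = -80 mm: over the barrel of a seated roller, 14 mm outside the V-block. With the carriage right up it is 140.5 mm above the bench, 60 mm above the top of a seated roller.
- hammer: Bystander: a hammer with a wooden handle, lying on the bench, 270 mm long; origin on the bench under it, x along the handle towards the head.
- last: Bystander: a yellow plastic shoe last, about 270 x 90 x 107 mm, standing on the bench; origin on the bench under its heel part, x towards the toe.
- jar: Bystander: a glass jar with a brass lid, 68 mm in diameter, 95 mm high; origin under its centre.
Things that resemble listed ones, but are neither listed nor needed, are in the scene too. What is shaped like the roller but pink or red is not meant.

How it is judged:
By the outcome, as a careful person would: the job done as asked, in the order asked, and still so for the second after the job is handed in, while the arm keeps its last pose, push and grip.
It also fails if it takes over 72 s, if anything falls off the work surface, if the arm or the gripper's body presses on something with over 40 N, if the wrist force passes 120 N, or if a joint passes its speed limit or range.

## Robot

A 6-joint arm with a two-finger parallel gripper is mounted at the origin on the work surface. World frame = base frame: x ahead of the robot, y to its left, z up, the work surface at z = 0. Lengths are in mm, angles in rad, forces in N, time in s.
With the tool pointing down it reaches from about 275 to 825 mm from the base axis. Payload 4.9 kg.
Tool frame: the origin (TCP) lies midway between the tips of the shut fingers; the grasp point (between the pads) lies 19 mm behind it; z points along the fingers, y is the line along which they close (so a half turn about z gives the same grasp; the last joint's range is limited). The gripper opens to 85 mm and grips with 20 to 120 N. Pads are 22 mm wide; open, the fingers measure 114 mm over their backs; the gripper's body (76 mm by 85 mm) begins 54 mm behind the grasp point. The pads swing forward as they close: fully open they stand 13 mm farther back than shut.
Start: joints at [1.144, 0.326, -0.193, 1.052, 0, 1.437], TCP at [158.743, 526.611, 207.481] pointing down, gripper open.
Joint ranges: [-2.65, 2.65], [-0.97, 1.79], [-1.3, 1.35], [-1.93, 2.1], [-1.47, 1.37], [-3.14, 3.14]. Speed limits (rad/s): [2.57, 2.57, 3.14, 3.14, 3.14, 3.14].

## Interface

Orientations are given as [roll, pitch, yaw] about the fixed x, y, z axes, in that order (R = Rz(yaw) Ry(pitch) Rx(roll)).
In Python, from rig import * gives the robot as it stands.
- The arm moves only by the tool servo_tool, never from a script. Its argument "rows" is a list that holds one entry, the list of rows, each a list of 7 numbers: the finger opening in m, from 0 to 0.0854, then the shift along the tool's x, y, z in m, then the turn, a rotation vector about the tool's x, y, z in units of 6 degrees (1.0 is 6 degrees). A call has 1 to 20 rows; each row shifts and turns the commanded pose from where the row before left it, along the tool's axes as they then stand; what a row does not reach is not made up. A row lasts 1/12 s, in which the tool goes at most 41.7 mm and 7.16 degrees, less where a joint would pass 70% of its speed; a pose out of reach is approached as far as the arm can. A call with a gripper value outside its range is refused whole. The fingers move at their own pace and stop on an object; "newtons" is the grip in N (left out, the last holds). Time passes only in rows, so rows that do not move let the fingers close. It gives the time, the measured TCP pose, the force, the opening and the grip force at its end, in the units of the state.
- sense(): the state, without advancing time (a new reading comes with each control period).
- camera(name): name is "scene" or "top" or "wrist"; returns the picture (384x512x3 uint8, red, green, blue); there is no depth.
- camera_params(name): a dict with "camera_matrix" (3x3 intrinsics, pixels), "position" and "orientation" of the camera in the world. Camera axes: x right, y up, looking along -z (the intrinsics and any distortion apply to the point x, -y, -z); pixel columns grow to the right and rows downward; lengths in mm; the calibration is good to about 2 mm. A picture is of the moment at which its call begins: read the wrist's pose just before it. camera_params takes no time and is no camera call; for the wrist camera it gives the pose at the moment of the call.
- finish_job(): hands the job in; it is judged then, once.
The state is a dict: "time": time; "joints": joint angles; "qvel": joint speeds; "tau": joint torques, N m; "tcp_pos": TCP position; "tcp_rot": TCP orientation; "contact_force": force on the tool from outside, world axes, zero at the start; "torque": the same for the moment, N m; "finger_gap": finger opening in mm; "grasp_force": force on a finger pad.
Only numpy, scipy, OpenCV 4.12 (cv2) and the standard library are available. Lean on these libraries where they do the work, as an engineer would, in place of code of your own. Each camera call takes 0.05 s, during which the arm holds its last target. There are 200 camera calls.

## Working session

There is one attempt and no reset: what is moved stays moved. The work goes in short steps, Python scripts to look and compute and a tool call to move; the robot and the scene stay as the last step left them, time stands still between calls to the robot, and variables do not carry over. Pictures are saved under pics/ and viewed, at most 10 in all, crops included, and the job is handed in when it is done.

Besides the shell and the picture viewer there is one more tool, called as name([rows], argument=value, ...), one row to a line, values as JSON. servo_tool: Moves the arm, as the interface text tells. Its arguments: {"type":"object","properties":{"rows":{"type":"array"},"newtons":{"type":"number"}},"required":["rows"]}

```bash
mkdir -p pics; ls; python3 - <<'E'
from rig import *
import cv2,numpy as np
s=sense();print(s['time'],s['tcp_pos'],s['tcp_rot'],s['finger_gap'])
for n in ['scene','top']:
    p=camera_params(n);print(n,p)
    cv2.imwrite(f'pics/{n}0.png',camera(n)[:,:,::-1])
E
```

```text
pics
0.0 [158.47757021 526.02882075 206.71497406] [-3.13990051e+00 -2.26008895e-04  2.84878987e+00] 85.2759878377235
scene {'camera_matrix': array([[353.32053272,   0.        , 256.4245632 ],
       [  0.        , 353.32053272, 198.34781187],
       [  0.        ,   0.        ,   1.        ]]), 'position': array([1220.31324472, -564.48523337,  877.86108094]), 'orientation': array([0.86231325, 0.02163484, 0.87762714])}
top {'camera_matrix': array([[391.93078942,   0.        , 251.63728857],
       [  0.        , 391.93078942, 187.93771126],
       [  0.        ,   0.        ,   1.        ]]), 'position': array([ 338.78746932,  -46.175845  , 1302.72503217]), 'orientation': array([ 0.1752559 ,  0.01747383, -1.5689535 ])}
```

```bash
python3 - <<'E'
import cv2
for n in ['scene','top']:
    i=cv2.imread(f'pics/{n}0.png');cv2.imwrite(f'pics/{n}0b.png',cv2.resize(i,(800,600),interpolation=cv2.INTER_CUBIC))
E
```

```text
(no output)
```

View pics/top0b.png

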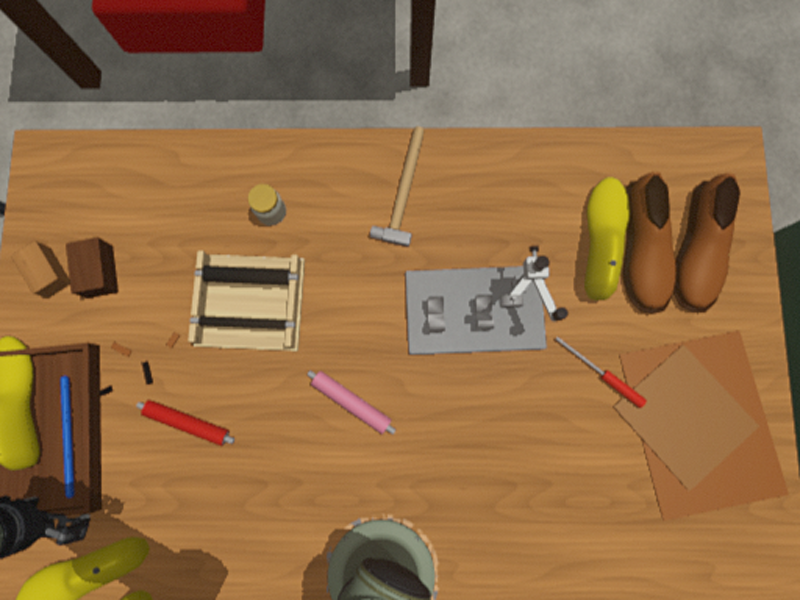

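View pics/scene0b.png

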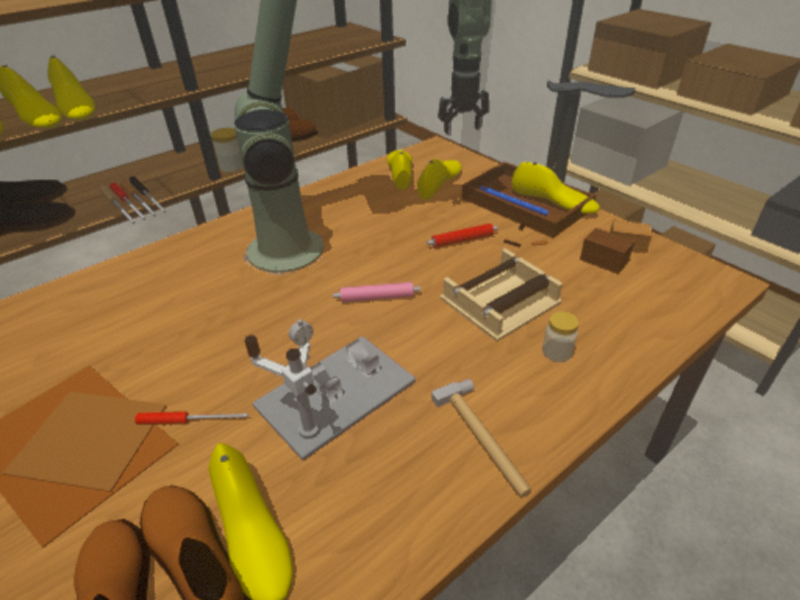

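The top view shows the dark barrels in the rack: thick at (248,275) and thin at (245,323). The lookalikes are red (186,422) and pink (350,402). The stand plate has corners near (406,271), (545,346) and (409,354), the column top is at (537,265) and the knob at (559,313). I choose the thick dark one at (248,275).

```bash
cat > h.py <<'E'
import numpy as np,cv2
from scipy.spatial.transform import Rotation as Ro
from scipy.optimize import least_squares
from rig import *
def RP(p): return Ro.from_euler('xyz',p['orientation']).as_matrix(),np.array(p['position']),np.array(p['camera_matrix'])
def px2w(p,uv,z):
    R,t,K=RP(p); d=np.linalg.inv(K)@np.array([uv[0],uv[1],1.]); d=R@(d*[1,-1,-1])
    return t+d*(z-t[2])/d[2]
def w2px(p,X):
    R,t,K=RP(p); c=((np.atleast_2d(X)-t)@R)*[1,-1,-1]; q=c@K.T; return q[:,:2]/q[:,2:]
def fit(obs,x0):  # obs: list of (params, uv, local xyz) -> x,y,yaw
    def f(v):
        c,s=np.cos(v[2]),np.sin(v[2]); r=[]
        for p,uv,l in obs: r.append(w2px(p,[v[0]+c*l[0]-s*l[1],v[1]+s*l[0]+c*l[1],l[2]])[0]-uv)
        return np.ravel(r)
    o=least_squares(f,x0,loss='soft_l1'); return o.x,f(o.x).reshape(-1,2).round(1)
E
python3 - <<'E'
from h import *
p=camera_params('top'); k=.64
for n,uv,z in [('thickL',(200,272),50),('thickR',(295,277),50),('thinL',(197,320),50),('thinR',(291,324),50),('c1',(406,271),15),('c2',(545,346),15),('c3',(409,354),15),('col',(538,264),226),('knob',(560,314),150)]:
    print(n,px2w(p,np.array(uv)*k,z).round(1))
st=[(p,np.array(uv)*k,l) for uv,l in [((406,271),(102,110,15)),((545,346),(-78,-180,15)),((409,354),(-78,110,15)),((538,264),(62,-135,226))]]
print(fit(st,[450,-150,0]))
E
```

```text
thickL [607.3 382.5  50. ]
thickR [596.3 181.8  50. ]
thinL [505.6 382.9  50. ]
thinR [497.2 187.1  50. ]
c1 [616.2 -50.7  15. ]
c2 [ 455.  -341.5   15. ]
c3 [438.2 -56.7  15. ]
col [ 583.1 -286.7  226. ]
knob [ 503.4 -341.3  150. ]
(array([ 5.20296068e+02, -1.59712377e+02,  4.94701545e-02]), array([[-1.8, -0.1],
       [ 0.6,  1.1],
       [-0.9,  0.4],
       [ 1.6, -2. ]]))
```

```bash
python3 - <<'E'
from h import *
s=sense();p=camera_params('wrist');print(p, s['tcp_pos'])
R,t,K=RP(p);Rt=Ro.from_euler('xyz',s['tcp_rot']).as_matrix();print('cam in tool',Rt.T@(t-s['tcp_pos']),(Rt.T@R).round(3))
E
```

```text
{'camera_matrix': array([[286.50829299,   0.        , 258.04255192],
       [  0.        , 286.50829299, 194.13730728],
       [  0.        ,   0.        ,   1.        ]]), 'position': array([ 82.17870356, 549.57994303, 372.85356619]), 'orientation': array([-0.3191503 ,  0.0017052 ,  1.27848979])} [158.51423444 526.08749913 206.78243105]
cam in tool [  79.89851601    0.20719269 -166.05666001] [[ 0.001  0.949  0.314]
 [ 1.    -0.001  0.   ]
 [ 0.     0.314 -0.949]]
```

servo_tool([
  [[0.085,0,0,0,0,0,1.157],[0.085,0,0,0,0,0,1.157],[0.085,0,0,0,0,0,1.157],[0.085,0,0,0,0,0,1.157],[0.085,0,0,0,0,0,1.157],[0.085,0,0,0,0,0,1.157],[0.085,0,0,0,0,0,1.157],[0.085,0,0,0,0,0,1.157],[0.085,0,0,0,0,0,1.157],[0.085,0,0,0,0,0,1.157],[0.085,0,0,0,0,0,1.157],[0.085,-0.0145,0.0304,0,0,0,0],[0.085,-0.0145,0.0304,0,0,0,0],[0.085,-0.0145,0.0304,0,0,0,0],[0.085,-0.0145,0.0304,0,0,0,0],[0.085,-0.0145,0.0304,0,0,0,0],[0.085,-0.0145,0.0304,0,0,0,0],[0.085,-0.0145,0.0304,0,0,0,0],[0.085,-0.0145,0.0304,0,0,0,0],[0.085,-0.0145,0.0304,0,0,0,0]],
])

```text
time: 1.77
tcp_pos: [425.8, 380.1, 207.1]
tcp_rot: [-3.141, 0.0, 1.516]
contact_force: [0.3, 1.1, -1.0]
finger_gap: 85.0
grasp_force: 0.0
```

servo_tool([
  [[0.085,-0.0145,0.0304,0,0,0,0],[0.085,-0.0145,0.0304,0,0,0,0],[0.085,-0.0145,0.0304,0,0,0,0],[0.085,-0.0145,0.0304,0,0,0,0],[0.085,-0.0145,0.0304,0,0,0,0],[0.085,-0.0145,0.0304,0,0,0,0],[0.085,0,0,0,0,0,0],[0.085,0,0,0,0,0,0],[0.085,0,0,0,0,0,0]],
])

```text
time: 2.52
tcp_pos: [601.4, 284.4, 206.7]
tcp_rot: [-3.14, 0.0, 1.516]
contact_force: [0.2, 0.6, -0.5]
finger_gap: 85.4
grasp_force: 0.0
```

```bash
python3 - <<'E'
from h import *
import json
s=sense();p=camera_params('wrist');i=camera('wrist')[:,:,::-1]
print(s['time'],s['tcp_pos'],s['tcp_rot'])
json.dump({k:np.array(v).tolist() for k,v in p.items()},open('w1.json','w'))
cv2.imwrite('pics/w1.png',i);cv2.imwrite('pics/w1b.png',cv2.resize(i,(800,600),interpolation=cv2.INTER_CUBIC))
E
```

```text
2.5167 [601.38857667 284.36135805 206.6833344 ] [-3.13969842e+00  3.18587904e-04  1.51574558e+00]
```

View pics/w1b.png

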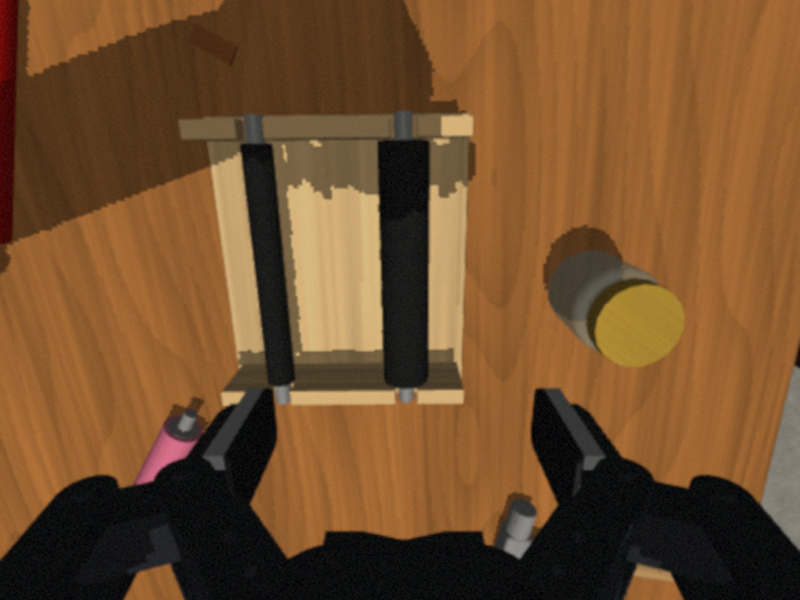

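```bash
python3 - <<'E'
from h import *
import json
p=json.load(open('w1.json'));i=cv2.imread('pics/w1.png').astype(int).sum(2)
# dark-run extents of the thick barrel per row / column
rows=[];
for r in range(100,240,10):
    c=np.where(i[r,225:300]<110)[0]+225; rows.append((r,c.min(),c.max()+1))
print(rows)
m=np.median([(a+b)/2 for _,a,b in rows]); 
for c in (250,258,266):
    q=np.where(i[75:260,c]<110)[0]+75; print(c,q.min(),q.max()+1)
T=px2w(p,(258.3,90.3),68);B=px2w(p,(259.8,246.3),68);print(T,B,T-B)
A=px2w(p,((rows[0][1]+rows[0][2])/2-.5,100),54);C=px2w(p,((rows[-1][1]+rows[-1][2])/2-.5,230),54);print(A,C,np.arctan2(-(A-C)[0],(A-C)[1]))
for r in (rows[2],rows[-2]):print('width',px2w(p,(r[2],r[0]),54)-px2w(p,(r[1],r[0]),54))
# rack cheek tops corners z62
for n,uv in [('TL',(180,119)),('TR',(472,115)),('BR',(463,403)),('BL',(222,403))]: print(n,px2w(p,np.array(uv)*.64,62).round(1))
E
```

```text
[(100, np.int64(242), np.int64(274)), (110, np.int64(243), np.int64(274)), (120, np.int64(243), np.int64(274)), (130, np.int64(244), np.int64(274)), (140, np.int64(244), np.int64(273)), (150, np.int64(244), np.int64(274)), (160, np.int64(244), np.int64(274)), (170, np.int64(245), np.int64(273)), (180, np.int64(245), np.int64(273)), (190, np.int64(245), np.int64(273)), (200, np.int64(246), np.int64(273)), (210, np.int64(246), np.int64(273)), (220, np.int64(246), np.int64(273)), (230, np.int64(246), np.int64(274))]
250 90 247
258 90 248
266 90 247
[607.11103013 373.44219936  68.        ] [599.41034072 198.77168209  68.        ] [ 7.70068941e+00  1.74670517e+02 -5.68434189e-14]
[605.76886574 364.26493954  54.        ] [599.88970728 213.45357318  54.        ] -0.03896379364611079
width [33.40642566 -1.82317753  0.        ]
width [ 3.25509098e+01 -1.76895691e+00  5.68434189e-14]
TL [464.2 394.8  62. ]
TR [651.8 386.9  62. ]
BR [643.4 177.   62. ]
BL [453.5 187.3  62. ]
```

The wrist view shows the thick dark barrel at columns 379–428, rows 141–385. It measures about 36 mm, against the thin barrel at columns 245–290. The axis mid is about (602.5, 286), yaw −0.042, and the rack corners agree. I'll descend and grip it.

servo_tool([
  [[0.085,0.0016,0.0011,0,0,0,-0.12],[0.085,0,0,0.025,0,0,0],[0.085,0,0,0.025,0,0,0],[0.085,0,0,0.025,0,0,0],[0.085,0,0,0.025,0,0,0],[0.085,0,0,0.025,0,0,0],[0.085,0,0,0.025,0,0,0],[0.085,0,0,0.01,0,0,0],[0.085,0,0,0.01,0,0,0],[0.085,0,0,0.01,0,0,0],[0.085,0,0,0,0,0,0],[0.085,0,0,0,0,0,0]],
], newtons=60)

```text
time: 3.57
tcp_pos: [603.5, 286.3, 28.0]
tcp_rot: [3.141, -0.0, 1.529]
contact_force: [0.8, 0.0, 0.4]
finger_gap: 85.2
grasp_force: 0.0
```

servo_tool([
  [[0.028,0,0,0,0,0,0],[0.028,0,0,0,0,0,0],[0.028,0,0,0,0,0,0],[0.028,0,0,0,0,0,0],[0.028,0,0,0,0,0,0],[0.028,0,0,0,0,0,0],[0.028,0,0,0,0,0,0],[0.028,0,0,0,0,0,0],[0.028,0,0,0,0,0,0],[0.028,0,0,0,0,0,0],[0.028,0,0,0,0,0,0],[0.028,0,0,0,0,0,0]],
])

```text
time: 4.57
tcp_pos: [604.1, 286.2, 28.7]
tcp_rot: [3.14, -0.001, 1.529]
contact_force: [-0.2, -0.4, 5.7]
finger_gap: 31.8
grasp_force: 58.6
```

The opening reads 31.8 with an upward force, so the pads sit above the axis. I'll reopen and grip lower.

servo_tool([
  [[0.06,0,0,0,0,0,0],[0.06,0,0,0,0,0,0],[0.06,0,0,0,0,0,0],[0.06,0,0,0,0,0,0],[0.06,0,0,0.004,0,0,0],[0.06,0,0,0.004,0,0,0],[0.028,0,0,0,0,0,0],[0.028,0,0,0,0,0,0],[0.028,0,0,0,0,0,0],[0.028,0,0,0,0,0,0],[0.028,0,0,0,0,0,0],[0.028,0,0,0,0,0,0],[0.028,0,0,0,0,0,0],[0.028,0,0,0,0,0,0]],
], newtons=40)

```text
time: 5.73
tcp_pos: [603.0, 285.9, 19.2]
tcp_rot: [-3.141, 0.0, 1.529]
contact_force: [-0.7, -0.8, -2.7]
finger_gap: 34.4
grasp_force: 40.0
```

servo_tool([
  [[0.028,0,0,-0.005,0,0,0],[0.028,0,0,-0.01,0,0,0],[0.028,0,0,-0.015,0,0,0],[0.028,0,0,-0.02,0,0,0],[0.028,0,0,-0.02,0,0,0],[0.028,0,0,-0.02,0,0,0],[0.028,0,0,-0.02,0,0,0],[0.028,0,0,-0.01,0,0,0],[0.028,0,0,-0.005,0,0,0],[0.028,0,0,0,0,0,0],[0.028,0,0,0,0,0,0]],
], newtons=50)

```text
time: 6.65
tcp_pos: [602.9, 285.9, 143.8]
tcp_rot: [-3.141, 0.0, 1.529]
contact_force: [-0.0, -0.3, -4.9]
finger_gap: 34.2
grasp_force: 51.8
```

```bash
python3 - <<'E'
from h import *
import json
s=sense();p=camera_params('wrist');i=camera('wrist')[:,:,::-1]
print(s['time'],s['tcp_pos'],s['tcp_rot'],s['contact_force'],s['torque'])
json.dump({k:np.array(v).tolist() for k,v in p.items()},open('w2.json','w'))
cv2.imwrite('pics/w2.png',i);cv2.imwrite('pics/w2b.png',cv2.resize(i,(800,600),interpolation=cv2.INTER_CUBIC))
E
```

```text
6.65 [602.87306593 285.86589261 143.80121037] [-3.14068177e+00  3.26726085e-04  1.52857545e+00] [-0.03340234 -0.29712242 -4.88003585] [-0.01679505 -0.01601082  0.03943394]
```

View pics/w2b.png

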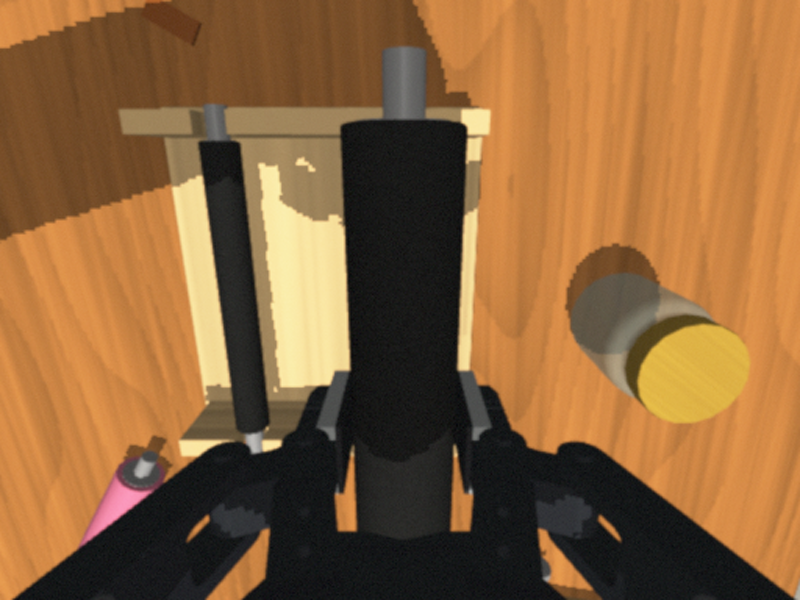

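```bash
python3 - <<'E'
from h import *
import json
p=json.load(open('w2.json'));t=np.array([602.87,285.87,143.8]);z=143.8+31
Rt=Ro.from_euler('xyz',[-3.1407,.0003,1.5286]).as_matrix()
for n,uv,zz in [('journal end',(404,47),z+6),('barrel end top edge',(404,122),z+18)]:
    print(n,(Rt.T@(px2w(p,np.array(uv)*.64,zz)-t)).round(1))
for n,uv in [('L',(342,135)),('R',(467,135)),('L2',(349,360)),('R2',(459,360))]: print(n,(Rt.T@(px2w(p,np.array(uv)*.64,z+5)-t)).round(1))
E
```

```text
journal end [106.7   0.8 -37. ]
barrel end top edge [ 88.2   0.8 -49. ]
L [ 85.7 -16.  -36. ]
R [ 85.8  18.  -36. ]
L2 [ 18.5 -16.7 -36. ]
R2 [ 18.5  18.5 -36. ]
```

servo_tool([
  [[0.028,0,0,-0.01,0,0,-0.88],[0.028,-0.014,-0.007,-0.003,0,0,0],[0.028,-0.02,-0.0102,-0.003,0,0,0],[0.028,-0.0276,-0.014,-0.003,0,0,0],[0.028,-0.0276,-0.014,-0.003,0,0,0],[0.028,-0.0276,-0.014,-0.003,0,0,0],[0.028,-0.0276,-0.014,-0.003,0,0,0],[0.028,-0.0276,-0.014,-0.003,0,0,0],[0.028,-0.0276,-0.014,-0.003,0,0,0],[0.028,-0.0276,-0.014,-0.003,0,0,0],[0.028,-0.0276,-0.014,-0.003,0,0,0],[0.028,-0.0276,-0.014,-0.003,0,0,0],[0.028,-0.0276,-0.014,-0.003,0,0,0],[0.028,-0.0276,-0.014,-0.003,0,0,0],[0.028,-0.0276,-0.014,-0.003,0,0,0],[0.028,-0.0276,-0.014,-0.003,0,0,0],[0.028,-0.0276,-0.014,-0.001,0,0,0],[0.028,-0.014,-0.007,0,0,0,0],[0.028,-0.0066,-0.0043,0,0,0,0],[0.028,0,0,0,0,0,0]],
])

```text
time: 8.37
tcp_pos: [400.0, -166.4, 199.7]
tcp_rot: [-3.14, -0.001, 1.618]
contact_force: [-0.6, 0.1, -4.6]
finger_gap: 34.0
grasp_force: 51.8
```

servo_tool([
  [[0.028,0,0,0,0,0,0],[0.028,0,0,0,0,0,0]],
])

```text
time: 8.53
tcp_pos: [401.2, -164.6, 200.1]
tcp_rot: [-3.141, -0.001, 1.622]
contact_force: [-0.1, 0.7, -5.1]
finger_gap: 34.5
grasp_force: 51.8
```

```bash
python3 - <<'E'
from h import *
import json
s=sense();p=camera_params('wrist');i=camera('wrist')[:,:,::-1]
print(s['time'],s['tcp_pos'],s['tcp_rot'],s['contact_force'],s['finger_gap'])
json.dump({k:np.array(v).tolist() for k,v in p.items()},open('w3.json','w'))
cv2.imwrite('pics/w3.png',i);cv2.imwrite('pics/w3b.png',cv2.resize(i,(800,600),interpolation=cv2.INTER_CUBIC))
E
```

```text
8.5333 [ 401.21309806 -164.61549267  200.0803129 ] [-3.14116730e+00 -1.03693996e-03  1.62187945e+00] [-0.12490539  0.73217652 -5.09555525] 34.465852102259056
```

View pics/w3b.png

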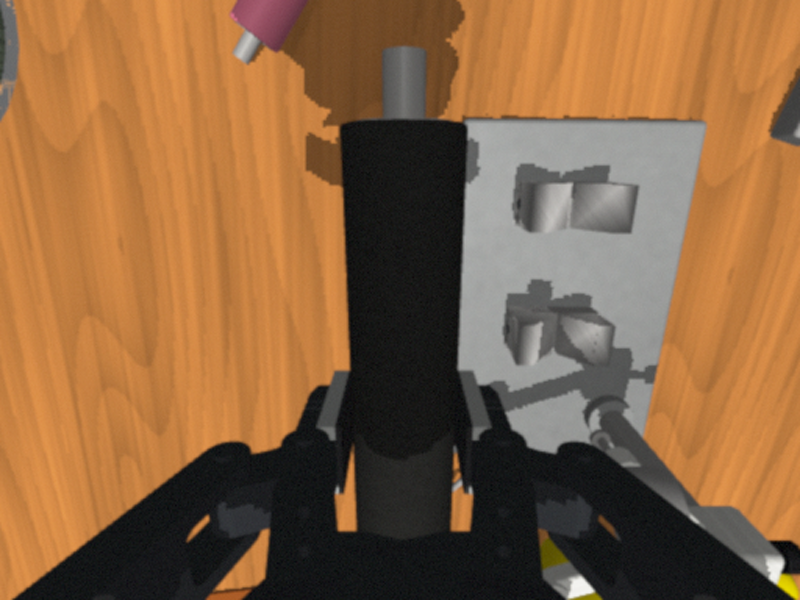

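```bash
python3 - <<'E'
import cv2
i=cv2.imread('pics/w3.png')[100:245,315:425];cv2.imwrite('pics/w3c.png',cv2.resize(i,None,fx=4,fy=4,interpolation=cv2.INTER_CUBIC))
E
```

```text
(no output)
```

View pics/w3c.png

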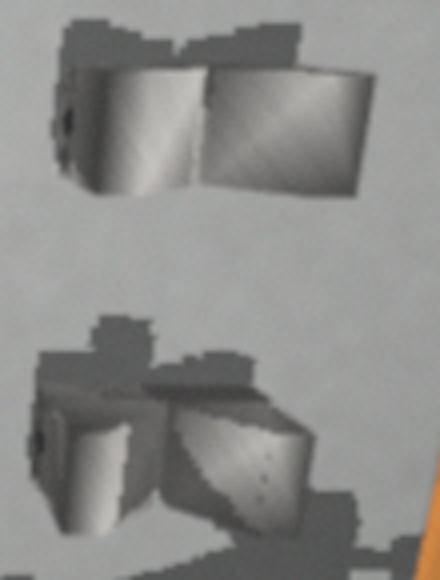

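```bash
python3 - <<'E'
from h import *
import json
p=json.load(open('w3.json'));pt=camera_params('top')
c=[((375,73),(35,66,60)),((357,196),(35,34,60)),((313,434),(35,-34,60)),((295,535),(35,-66,60)),((97,195),(-35,34,60)),((60,533),(-35,-66,60)),((205,68),(0,66,37))]
ob=[(p,np.array([315+x/4,100+y/4])-.5,l) for (x,y),l in c]+[(p,np.array((704,122))*.64,(102,110,15))]
print(fit(ob,[520,-160,.05]))
st=[(pt,np.array(uv)*.64,l) for uv,l in [((406,271),(102,110,15)),((545,346),(-78,-180,15)),((409,354),(-78,110,15)),((538,264),(62,-135,226))]]
print(fit(ob+st,[520,-160,.05]))
E
```

```text
(array([ 5.21574188e+02, -1.61482374e+02,  3.98218333e-02]), array([[-0.1,  0.2],
       [-0.8,  0.4],
       [ 0.1,  0.3],
       [ 0.3,  0.4],
       [-1.2, -0.2],
       [-0.3,  0.3],
       [ 0.6, -0.2],
       [ 3.4, -1.7]]))
(array([ 5.21493072e+02, -1.61459761e+02,  4.14910640e-02]), array([[-0.3,  0.1],
       [-0.9,  0.3],
       [ 0.1,  0.2],
       [ 0.3,  0.3],
       [-1.3, -0.1],
       [-0.3,  0.3],
       [ 0.5, -0.2],
       [ 3.2, -1.9],
       [-1. , -0.8],
       [ 1. ,  1.2],
       [-0.6, -0.3],
       [ 2.4, -2.1]]))
```

The crop shows the V-block top corners: the +y block right side at crop (375,73)/(357,196), the −y block at (313,434)/(295,535). The stand fits at (521.5, −161.5), yaw 0.041, with residuals ≤1 px on the blocks. Next I go down beside the stand, then in sideways.

servo_tool([
  [[0.028,0,0,0.01,0,0,0.1],[0.028,0,0,0.02,0,0,0],[0.028,0,0,0.02,0,0,0],[0.028,0,0,0.02,0,0,0],[0.028,0,0,0.02,0,0,0],[0.028,0,0,0.02,0,0,0],[0.028,0,0,0.02,0,0,0],[0.028,0,0,0.01,0,0,0],[0.028,-0.0018,0,0.001,0,0,0],[0.028,0,0,0,0,0,0],[0.028,0,0.01,0,0,0,0],[0.028,0,0.015,0,0,0,0],[0.028,0,0.015,0,0,0,0],[0.028,0,0.015,0,0,0,0],[0.028,0,0.015,0,0,0,0],[0.028,0,0.015,0,0,0,0],[0.028,0,0.015,0,0,0,0],[0.028,0,0.015,0,0,0,0],[0.028,0,0.0048,0,0,0,0],[0.028,0,0,0,0,0,0]],
])

```text
time: 10.25
tcp_pos: [523.5, -162.9, 60.4]
tcp_rot: [3.139, 0.001, 1.612]
contact_force: [0.1, -0.9, -4.1]
finger_gap: 34.1
grasp_force: 51.8
```

servo_tool([
  [[0.028,0,0,0,0,0,0],[0.028,0,0,0,0,0,0]],
])

```text
time: 10.42
tcp_pos: [520.0, -162.4, 59.5]
tcp_rot: [-3.141, -0.0, 1.61]
contact_force: [-0.5, -0.1, -4.0]
finger_gap: 34.7
grasp_force: 51.8
```

```bash
python3 - <<'E'
from h import *
import json
s=sense();p=camera_params('wrist');i=camera('wrist')[:,:,::-1]
print(s['time'],s['tcp_pos'],s['tcp_rot'],s['contact_force'],s['finger_gap'])
json.dump({k:np.array(v).tolist() for k,v in p.items()},open('w4.json','w'))
cv2.imwrite('pics/w4.png',i);cv2.imwrite('pics/w4b.png',cv2.resize(i,(800,600),interpolation=cv2.INTER_CUBIC))
E
```

```text
10.4167 [ 520.03336335 -162.40534915   59.52758845] [-3.14059116e+00 -3.21008987e-04  1.61023080e+00] [-0.45058134 -0.08729539 -4.04452923] 34.657564231252096
```

View pics/w4b.png

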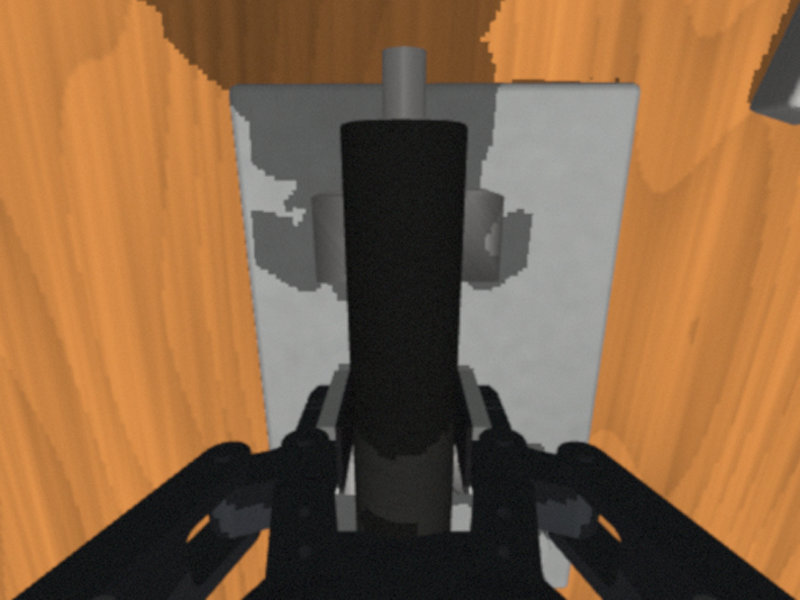

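```bash
python3 - <<'E'
from h import *
import json
p=json.load(open('w4.json'))
t=np.array([520.03,-162.41,59.53]);Rt=Ro.from_euler('xyz',[-3.1406,-.0003,1.6102]).as_matrix()
ob=[(p,np.array(uv)*.64,l) for uv,l in [((232,86),(-78,110,15)),((638,85),(102,110,15)),((313,194),(-35,66,60)),((503,194),(35,66,60)),((317,285),(-35,34,60)),((499,285),(35,34,60))]]
o,r=fit(ob,[520,-160,.05]);print(o,r)
print('seat in tool',Rt.T@(np.array([o[0],o[1],59.5])-t))
for n,uv,zz in [('journal end',(404,47),90.5+6),('barrel end',(404,122),90.5+18)]: print(n,(Rt.T@(px2w(p,np.array(uv)*.64,zz)-t)).round(1))
E
```

```text
[ 5.22608190e+02 -1.63008712e+02  4.04167081e-02] [[-4.8 -1.1]
 [ 5.4 -0.6]
 [-1.   3.5]
 [ 1.2  3.4]
 [-0.1 -0.2]
 [ 0.  -0.3]]
seat in tool [-0.69981986  2.55263123  0.02725619]
journal end [106.7   0.8 -36.9]
barrel end [ 88.1   0.8 -48.9]
```

Here the plate corners are at (232,86)/(638,85) and the block edges at columns 313/503, so the Vs' centre is about 1.7 mm to +x of the roller. I'll correct that and lower.

servo_tool([
  [[0.028,0,0.0017,0,0,0,0],[0.028,0,0,0.004,0,0,0],[0.028,0,0,0.005,0,0,0],[0.028,0,0,0.005,0,0,0],[0.028,0,0,0.004,0,0,0],[0.028,0,0,0.003,0,0,0],[0.028,0,0,0.001,0,0,0],[0.028,0,0,0,0,0,0],[0.028,0,0,0,0,0,0]],
])

```text
time: 11.22
tcp_pos: [522.7, -162.6, 37.4]
tcp_rot: [-3.142, -0.0, 1.61]
contact_force: [-0.2, -0.5, -5.1]
finger_gap: 33.9
grasp_force: 51.8
```

servo_tool([
  [[0.028,0,0,0.001,0,0,0],[0.028,0,0,0.001,0,0,0],[0.028,0,0,0.001,0,0,0],[0.028,0,0,0,0,0,0],[0.028,0,0,0,0,0,0]],
])

```text
time: 11.63
tcp_pos: [522.6, -162.6, 34.5]
tcp_rot: [-3.142, -0.0, 1.61]
contact_force: [0.4, 0.3, -4.2]
finger_gap: 33.8
grasp_force: 51.8
```

servo_tool([
  [[0.028,0,0,0.001,0,0,0],[0.028,0,0,0.001,0,0,0],[0.028,0,0,0,0,0,0],[0.028,0,0,0,0,0,0]],
])

```text
time: 11.97
tcp_pos: [522.7, -162.8, 32.8]
tcp_rot: [3.141, 0.0, 1.61]
contact_force: [-0.9, -0.1, 0.1]
finger_gap: 34.1
grasp_force: 52.1
```

servo_tool([
  [[0.028,0,0,0.0007,0,0,0],[0.028,0,0,0,0,0,0],[0.028,0,0,0,0,0,0]],
])

```text
time: 12.22
tcp_pos: [522.7, -162.8, 32.7]
tcp_rot: [3.141, 0.0, 1.61]
contact_force: [-3.1, 0.7, 5.8]
finger_gap: 33.8
grasp_force: 52.9
```

servo_tool([
  [[0.028,0,-0.0008,0,0,0,0],[0.028,0,0,0.0005,0,0,0],[0.028,0,0,0,0,0,0],[0.028,0,0,0,0,0,0]],
])

```text
time: 12.55
tcp_pos: [522.1, -162.9, 32.1]
tcp_rot: [3.141, 0.001, 1.61]
contact_force: [-3.3, 1.2, 6.5]
finger_gap: 34.0
grasp_force: 53.0
```

servo_tool([
  [[0.028,0,-0.0008,0,0,0,0],[0.028,0,0,0.0002,0,0,0],[0.028,0,0,0,0,0,0],[0.028,0,0,0,0,0,0]],
])

```text
time: 12.88
tcp_pos: [521.8, -162.9, 31.8]
tcp_rot: [3.14, 0.0, 1.611]
contact_force: [-0.7, 1.2, 6.4]
finger_gap: 33.9
grasp_force: 52.7
```

servo_tool([
  [[0.055,0,0,0,0,0,0],[0.055,0,0,0,0,0,0],[0.055,0,0,0,0,0,0],[0.055,0,0,0,0,0,0],[0.055,0,0,-0.01,0,0,0],[0.055,0,0,-0.019,0,0,0],[0.055,0,0,-0.019,0,0,0],[0.055,0,0,-0.019,0,0,0],[0.055,0,0,-0.019,0,0,0],[0.055,0,0,-0.019,0,0,0],[0.055,0,0,-0.019,0,0,0],[0.055,0,0,-0.019,0,0,0],[0.055,0,0,-0.019,0,0,0],[0.055,0,0,-0.019,0,0,0],[0.055,0,0,-0.019,0,0,0],[0.055,0,0,-0.014,0,0,0],[0.055,0,0,0,0,0,0],[0.055,0,0,0,0,0,0]],
])

```text
time: 14.38
tcp_pos: [521.4, -162.9, 246.0]
tcp_rot: [3.14, 0.001, 1.61]
contact_force: [0.0, -1.3, -0.4]
finger_gap: 54.9
grasp_force: 0.0
```

```bash
python3 - <<'E'
from h import *
import json
s=sense();p=camera_params('wrist');i=camera('wrist')[:,:,::-1]
print(s['time'],s['tcp_pos'],s['tcp_rot'],s['contact_force'],s['finger_gap'])
json.dump({k:np.array(v).tolist() for k,v in p.items()},open('w5.json','w'))
cv2.imwrite('pics/w5.png',i);cv2.imwrite('pics/w5b.png',cv2.resize(i[20:330,100:420],None,fx=1.87,fy=1.87,interpolation=cv2.INTER_CUBIC))
E
```

```text
14.3833 [ 521.44997492 -162.9009414   245.98181258] [3.13973905e+00 9.45229969e-04 1.61027143e+00] [ 0.03613101 -1.31352598 -0.37445565] 54.86511746846316
```

View pics/w5b.png

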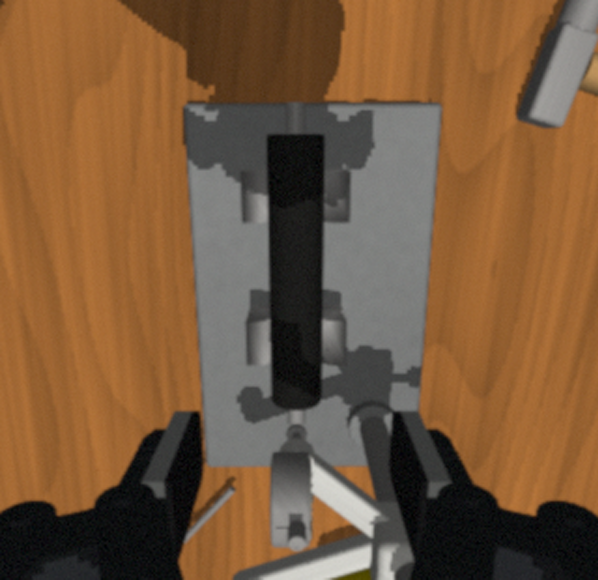

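```bash
python3 - <<'E'
from h import *
import json
p=json.load(open('w5.json'));f=lambda x,y:np.array([100+x/1.87,20+y/1.87])
i=cv2.imread('pics/w5.png').astype(int).sum(2)
g=lambda u,a,b:i[a:b,u]
print('col top',[list(g(u,84,100)) for u in (255,259)],'bot',[list(g(u,226,242)) for u in (255,259)])
pts=[((184,103),(-78,110,15)),((441,103),(102,110,15)),((242,171),(-35,66,60)),((351,171),(35,66,60)),((242,222),(-35,34,60)),((350,222),(35,34,60)),((247,318),(-35,-34,60)),((346,318),(35,-34,60)),((248,365),(-35,-66,60)),((346,365),(35,-66,60)),((207,466),(-78,-180,15))]
def res(v,end=None):
    q=dict(p);R=Ro.from_euler('xyz',p['orientation'])*Ro.from_rotvec([v[3],0,0]);q['orientation']=R.as_euler('xyz');q['position']=np.array(p['position'])+[0,0,v[4]]
    c,s=np.cos(v[2]),np.sin(v[2]);P=lambda l:w2px(q,[v[0]+c*l[0]-s*l[1],v[1]+s*l[0]+c*l[1],l[2]])[0]
    r=[P(l)-f(*a) for a,l in pts]
    if end: return q
    return np.ravel(r+[[v[3]*50,v[4]/5]])
o=least_squares(res,[521,-162,.04,0,0],loss='soft_l1');print(o.x,o.fun.reshape(-1,2).round(1))
q=res(o.x,1);c,s=np.cos(o.x[2]),np.sin(o.x[2])
for uv,z in [((296,135),79),((297,404),79)]:
    w=px2w(q,f(*uv),z)[:2]-o.x[:2];print('end stand',c*w[0]+s*w[1],-s*w[0]+c*w[1])
E
```

```text
col top [[np.int64(216), np.int64(224), np.int64(218), np.int64(223), np.int64(212), np.int64(219), np.int64(221), np.int64(169), np.int64(72), np.int64(57), np.int64(46), np.int64(51), np.int64(28), np.int64(53), np.int64(25), np.int64(42)], [np.int64(235), np.int64(242), np.int64(236), np.int64(232), np.int64(237), np.int64(226), np.int64(231), np.int64(180), np.int64(79), np.int64(54), np.int64(67), np.int64(18), np.int64(57), np.int64(50), np.int64(56), np.int64(55)]] bot [[np.int64(84), np.int64(76), np.int64(89), np.int64(92), np.int64(83), np.int64(92), np.int64(73), np.int64(85), np.int64(79), np.int64(71), np.int64(83), np.int64(83), np.int64(141), np.int64(245), np.int64(323), np.int64(337)], [np.int64(49), np.int64(79), np.int64(85), np.int64(88), np.int64(85), np.int64(81), np.int64(81), np.int64(79), np.int64(80), np.int64(87), np.int64(89), np.int64(89), np.int64(135), np.int64(289), np.int64(411), np.int64(416)]]
[ 5.23280133e+02 -1.60873804e+02  4.34113758e-02  3.82990575e-03
  4.85764652e+00] [[-0.3  0.2]
 [ 0.8 -0.3]
 [-0.2  0.2]
 [-0.1  0. ]
 [ 0.7 -0. ]
 [-0.3 -0.2]
 [-0.3  1.3]
 [ 0.4  1.1]
 [-0.  -1.1]
 [-0.2 -1.3]
 [-0.3  0.2]
 [ 0.2  1. ]]
end stand -0.14909704397586943 87.36923794075614
end stand -0.014474960067726972 -89.2315884950578
```

The roller is in both Vs: barrel ends at crop rows 134/409, blocks at 171–222 and 318–365. It lies about 2 mm toward −y, and the measured length of 181 confirms the scale. I'll regrip, lift slightly, shift +1.9 mm and set it down again.

servo_tool([
  [[0.055,0,0,0.015,0,0,0],[0.055,0,0,0.025,0,0,0],[0.055,0,0,0.025,0,0,0],[0.055,0,0,0.025,0,0,0],[0.055,0,0,0.025,0,0,0],[0.055,0,0,0.025,0,0,0],[0.055,0,0,0.025,0,0,0],[0.055,0,0,0.02,0,0,0],[0.055,0,0,0.015,0,0,0],[0.055,0,0,0.01,0,0,0],[0.055,0,0,0.0035,0,0,0],[0.055,0,0,0,0,0,0],[0.028,0,0,0,0,0,0],[0.028,0,0,0,0,0,0],[0.028,0,0,0,0,0,0],[0.028,0,0,0,0,0,0],[0.028,0,0,0,0,0,0],[0.028,0,0,0,0,0,0],[0.028,0,0,0,0,0,0]],
], newtons=40)

```text
time: 16.02
tcp_pos: [521.7, -163.0, 32.6]
tcp_rot: [3.14, 0.001, 1.61]
contact_force: [-1.3, 1.0, 6.3]
finger_gap: 34.3
grasp_force: 40.6
```

servo_tool([
  [[0.028,0,0,-0.003,0,0,0],[0.028,0,0,-0.003,0,0,0],[0.028,0.0019,0,0,0,0,0],[0.028,0,0,0,0,0,0],[0.028,0,0,0.003,0,0,0],[0.028,0,0,0.0015,0,0,0],[0.028,0,0,0.001,0,0,0],[0.028,0,0,0.0005,0,0,0],[0.028,0,0,0,0,0,0],[0.028,0,0,0,0,0,0]],
])

```text
time: 16.85
tcp_pos: [521.6, -160.8, 32.6]
tcp_rot: [3.14, 0.0, 1.611]
contact_force: [-1.2, 1.8, 7.3]
finger_gap: 34.4
grasp_force: 41.6
```

servo_tool([
  [[0.055,0,0,0,0,0,0],[0.055,0,0,0,0,0,0],[0.055,0,0,0,0,0,0],[0.055,0,0,0,0,0,0],[0.055,0,0,-0.01,0,0,0],[0.055,0,0,-0.019,0,0,0],[0.055,0,0,-0.019,0,0,0],[0.055,0,0,-0.019,0,0,0],[0.055,0,0,-0.019,0,0,0],[0.055,0,0,-0.019,0,0,0],[0.055,0,0,-0.019,0,0,0],[0.055,0,0,-0.019,0,0,0],[0.055,0,0,-0.019,0,0,0],[0.055,0,0,-0.019,0,0,0],[0.055,0,0,-0.019,0,0,0],[0.055,0,0,-0.014,0,0,0],[0.055,0,0,0,0,0,0],[0.055,0,0,0,0,0,0]],
])

```text
time: 18.35
tcp_pos: [521.4, -161.0, 246.4]
tcp_rot: [3.14, 0.001, 1.61]
contact_force: [0.1, -0.0, -0.3]
finger_gap: 55.1
grasp_force: 0.0
```

```bash
python3 - <<'E'
from h import *
s=sense();print(s['time'],s['tcp_pos'])
p=camera_params('wrist');im=camera('wrist')[:,:,::-1];cv2.imwrite('pics/w6.png',im);i=im.astype(int).sum(2)
print(i[86:98,257],i[226:244,257])
# stand pos fixed in the world: compare against the last fit (523.28,-160.87,.0434) with camera tilt/height correction
p=dict(p);p['orientation']=(Ro.from_euler('xyz',p['orientation'])*Ro.from_rotvec([.00383,0,0])).as_euler('xyz');p['position']=np.array(p['position'])+[0,0,4.86]
c,sn=np.cos(.0434),np.sin(.0434)
def edge(a,b):
    r=i[a:b,255:261].mean(1);d=np.abs(np.diff(r))*(1);k=d>0.25*d.max();return (np.arange(a,b-1)[k]+.5)@d[k]/d[k].sum()
for v in (edge(84,100),edge(228,242)):
    w=px2w(p,(258,v),79)[:2]-[523.28,-160.87];print(v,c*w[0]+sn*w[1],-sn*w[0]+c*w[1])
E
```

```text
18.35 [ 521.36430702 -161.02369468  246.448955  ]
[254 253 244 251 228 167  65  17  46  35  55  49] [ 29  66  80  83  85  82  77  80  98  88  67  87 176 320 398 408 409 414]
91.2982283464567 -0.46871333431615403 90.21215660414231
238.44151376146792 -1.1009270184897106 -91.04626478736259
```

The roller is now centred within about 0.5 mm. Next I go over the knob with the fingers shut.

servo_tool([
  [[0.0,0,0,-0.004,0,0,0],[0.0,-0.01,-0.002,0,0,0,0],[0.0,-0.02,-0.0036,0,0,0,0],[0.0,-0.02,-0.0036,0,0,0,0],[0.0,-0.02,-0.0036,0,0,0,0],[0.0,-0.02,-0.0036,0,0,0,0],[0.0,-0.02,-0.0036,0,0,0,0],[0.0,-0.02,-0.0036,0,0,0,0],[0.0,-0.02,-0.0036,0,0,0,0],[0.0,-0.015,-0.0028,0,0,0,0],[0.0,0,0,0,0,0,0],[0.0,0,0,0,0,0,0],[0.0,0,0,0,0,0,0],[0.0,0,0,0,0,0,0]],
])

```text
time: 19.57
tcp_pos: [497.5, -326.0, 249.5]
tcp_rot: [-3.141, -0.001, 1.611]
contact_force: [0.6, 0.6, 1.1]
finger_gap: -0.1
grasp_force: 0.0
```

```bash
python3 - <<'E'
from h import *
s=sense();print(s['time'],s['tcp_pos'],s['tcp_rot'],s['contact_force'],s['finger_gap'])
im=camera('wrist')[:,:,::-1];p=camera_params('wrist');print(w2px(p,s['tcp_pos']),w2px(p,[498.5,-327.1,225]))
cv2.imwrite('pics/w7.png',im)
pt=camera_params('scene');j=camera('scene')[:,:,::-1];cv2.imwrite('pics/s7.png',j)
a=cv2.resize(im[60:384,110:410],(555,600),interpolation=cv2.INTER_CUBIC)
d=w2px(pt,[521.7+3.3,-161-80,200])[0].astype(int);print(d)
b=cv2.resize(j[d[1]-45:d[1]+75,d[0]-24:d[0]+24],(240,600),interpolation=cv2.INTER_CUBIC)
cv2.imwrite('pics/c7.png',np.hstack([a,b]))
E
```

```text
19.5667 [ 497.50044121 -325.95040645  249.4787111 ] [-3.14131058e+00 -6.28289826e-04  1.61123107e+00] [0.58041239 0.62914095 1.13228477] -0.06414434053684696
[[256.76811434 232.1553109 ]] [[258.19422224 218.75417434]]
[192 210]
```

View pics/c7.png

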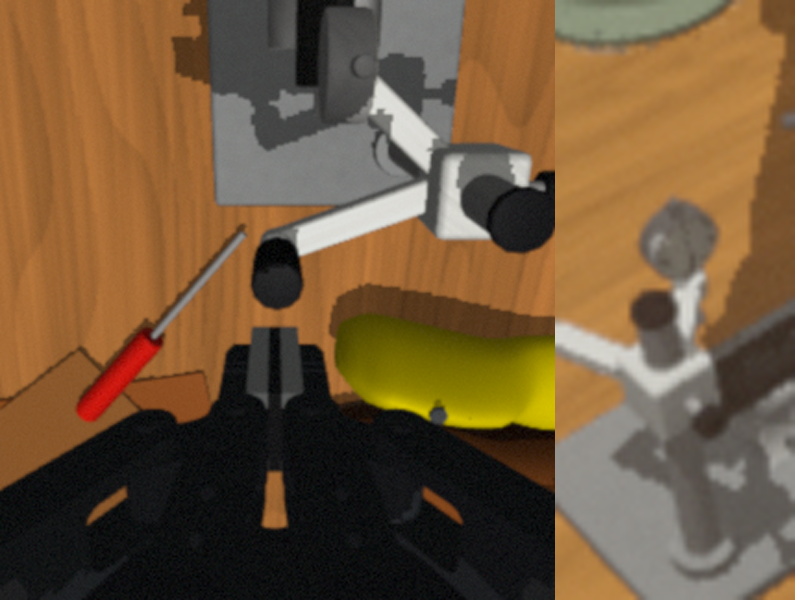

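The crop shows the knob top at (277,283), 1.5 mm to +x of the fingertips. The right half shows the dial (678,240) facing the scene camera. I'll align and feel down onto the knob.

servo_tool([
  [[0.0,-0.001,0.0015,0.01,0,0,0],[0.0,0,0,0.012,0,0,0],[0.0,0,0,0.006,0,0,0],[0.0,0,0,0.004,0,0,0],[0.0,0,0,0.004,0,0,0],[0.0,0,0,0.002,0,0,0],[0.0,0,0,0,0,0,0]],
])

```text
time: 20.25
tcp_pos: [498.9, -327.7, 211.2]
tcp_rot: [-3.141, -0.0, 1.61]
contact_force: [0.0, 0.0, -0.4]
finger_gap: 0.4
grasp_force: 0.0
```

servo_tool([
  [[0.0,0,0,0.003,0,0,0],[0.0,0,0,0.003,0,0,0],[0.0,0,0,0,0,0,0]],
])

```text
time: 20.5
tcp_pos: [498.9, -327.7, 205.2]
tcp_rot: [-3.141, -0.0, 1.61]
contact_force: [-0.2, 0.1, 0.7]
finger_gap: -0.2
grasp_force: 0.0
```

servo_tool([
  [[0.0,0,0,0.003,0,0,0],[0.0,0,0,0.003,0,0,0],[0.0,0,0,0,0,0,0]],
])

```text
time: 20.75
tcp_pos: [498.7, -327.6, 198.9]
tcp_rot: [-3.141, -0.001, 1.61]
contact_force: [0.3, 0.1, -1.0]
finger_gap: -0.2
grasp_force: 0.0
```

servo_tool([
  [[0.0,0,0,0.003,0,0,0],[0.0,0,0,0.003,0,0,0],[0.0,0,0,0,0,0,0]],
])

```text
time: 21.0
tcp_pos: [498.7, -327.6, 192.8]
tcp_rot: [-3.141, -0.001, 1.61]
contact_force: [-0.5, 0.0, 0.4]
finger_gap: 0.2
grasp_force: 0.0
```

servo_tool([
  [[0.0,0,0,0.003,0,0,0],[0.0,0,0,0.003,0,0,0],[0.0,0,0,0,0,0,0]],
])

```text
time: 21.25
tcp_pos: [499.1, -327.9, 187.8]
tcp_rot: [3.141, 0.0, 1.61]
contact_force: [0.4, 0.8, 1.4]
finger_gap: 0.3
grasp_force: 0.7
```

```bash
python3 - <<'E'
from h import *
s=sense();print(s['time'],s['tcp_pos'],s['contact_force'])
im=camera('wrist')[:,:,::-1];cv2.imwrite('pics/w8.png',im);g=im.astype(int).sum(2)
for u in (250,254,257,260,264): print(u,list(g[180:260:3,u]))
E
```

```text
21.25 [ 499.08581097 -327.86572388  187.78030959] [0.37226317 0.82044747 1.43937999]
250 [np.int64(322), np.int64(339), np.int64(335), np.int64(336), np.int64(336), np.int64(344), np.int64(344), np.int64(344), np.int64(255), np.int64(226), np.int64(330), np.int64(40), np.int64(20), np.int64(15), np.int64(18), np.int64(25), np.int64(11), np.int64(25), np.int64(16), np.int64(166), np.int64(184), np.int64(180), np.int64(174), np.int64(172), np.int64(185), np.int64(178), np.int64(179)]
254 [np.int64(334), np.int64(352), np.int64(357), np.int64(351), np.int64(339), np.int64(345), np.int64(344), np.int64(311), np.int64(223), np.int64(297), np.int64(265), np.int64(30), np.int64(18), np.int64(53), np.int64(23), np.int64(21), np.int64(28), np.int64(14), np.int64(42), np.int64(159), np.int64(171), np.int64(157), np.int64(160), np.int64(159), np.int64(163), np.int64(149), np.int64(146)]
257 [np.int64(334), np.int64(356), np.int64(352), np.int64(350), np.int64(355), np.int64(345), np.int64(356), np.int64(283), np.int64(219), np.int64(336), np.int64(158), np.int64(8), np.int64(15), np.int64(10), 
[... 275 characters left out ...]
, np.int64(340), np.int64(235), np.int64(252), np.int64(306), np.int64(241), np.int64(12), np.int64(36), np.int64(36), np.int64(4), np.int64(34), np.int64(36), np.int64(24), np.int64(36), np.int64(40), np.int64(60), np.int64(50), np.int64(44), np.int64(51), np.int64(43), np.int64(31), np.int64(39)]
264 [np.int64(331), np.int64(331), np.int64(321), np.int64(323), np.int64(330), np.int64(326), np.int64(310), np.int64(221), np.int64(314), np.int64(303), np.int64(316), np.int64(7), np.int64(18), np.int64(39), np.int64(27), np.int64(15), np.int64(19), np.int64(22), np.int64(43), np.int64(161), np.int64(178), np.int64(180), np.int64(181), np.int64(173), np.int64(179), np.int64(180), np.int64(177)]
```

Contact starts near TCP z 188, which is below the knob's possible range. So the real fingertips sit some way behind the reported TCP. I'll calibrate that by touching the roller's top, known to be at 80.5 mm.

servo_tool([
  [[0.0,0,0,-0.02,0,0,0],[0.0,0,0,-0.03,0,0,0],[0.0,0,0,-0.01,0,0,0],[0.0,0.015,0.0025,0,0,0,0],[0.0,0.026,0.0045,0,0,0,0],[0.0,0.026,0.0045,0,0,0,0],[0.0,0.026,0.0045,0,0,0,0],[0.0,0.026,0.0045,0,0,0,0],[0.0,0.026,0.0045,0,0,0,0],[0.0,0.026,0.0045,0,0,0,0],[0.0,0,0,0,0,0,0],[0.0,0,0,0.025,0,0,0],[0.0,0,0,0.03,0,0,0],[0.0,0,0,0.03,0,0,0],[0.0,0,0,0.03,0,0,0],[0.0,0,0,0.03,0,0,0],[0.0,0,0,0.02,0,0,0],[0.0,0,0,0.012,0,0,0],[0.0,0,0,0.003,0,0,0],[0.0,0,0,0,0,0,0]],
])

```text
time: 22.97
tcp_pos: [520.3, -155.0, 66.0]
tcp_rot: [-3.139, -0.002, 1.61]
contact_force: [0.4, 0.8, 0.7]
finger_gap: -0.1
grasp_force: 0.0
```

servo_tool([
  [[0.0,0,0,0.003,0,0,0],[0.0,0,0,0.002,0,0,0],[0.0,0,0,0,0,0,0]],
])

```text
time: 23.22
tcp_pos: [522.2, -156.0, 63.1]
tcp_rot: [3.14, 0.001, 1.61]
contact_force: [-0.0, 0.2, 0.4]
finger_gap: 0.1
grasp_force: 0.0
```

servo_tool([
  [[0.0,0,0,0.002,0,0,0],[0.0,0,0,0.002,0,0,0],[0.0,0,0,0,0,0,0]],
])

```text
time: 23.47
tcp_pos: [521.7, -155.8, 58.5]
tcp_rot: [3.141, 0.0, 1.61]
contact_force: [0.8, 0.1, 0.8]
finger_gap: 0.0
grasp_force: 0.0
```

servo_tool([
  [[0.0,0,0,0.0015,0,0,0],[0.0,0,0,0.0015,0,0,0],[0.0,0,0,0,0,0,0]],
])

```text
time: 23.72
tcp_pos: [522.0, -155.9, 56.6]
tcp_rot: [3.141, 0.0, 1.61]
contact_force: [-1.7, 0.6, 7.8]
finger_gap: -0.4
grasp_force: 3.9
```

servo_tool([
  [[0.0,0,0,0.0015,0,0,0],[0.0,0,0,0,0,0,0]],
])

```text
time: 23.88
tcp_pos: [522.1, -155.9, 56.4]
tcp_rot: [3.14, 0.001, 1.61]
contact_force: [-6.6, 2.2, 19.2]
finger_gap: 0.3
grasp_force: 9.6
```

Contact is at TCP z ≈56.8, so the tips are 23.7 mm behind the TCP. The knob started at about 211.7 mm, i.e. carriage ≈0.014, which is in range. The target TCP z at the knob is ≈136.8.

servo_tool([
  [[0.0,0,0,-0.01,0,0,0],[0.0,0,0,-0.03,0,0,0],[0.0,0,0,-0.035,0,0,0],[0.0,0,0,-0.035,0,0,0],[0.0,0,0,-0.035,0,0,0],[0.0,0,0,-0.03,0,0,0],[0.0,0,0,-0.017,0,0,0],[0.0,-0.015,-0.0025,0,0,0,0],[0.0,-0.026,-0.0045,0,0,0,0],[0.0,-0.026,-0.0045,0,0,0,0],[0.0,-0.026,-0.0045,0,0,0,0],[0.0,-0.026,-0.0045,0,0,0,0],[0.0,-0.026,-0.0045,0,0,0,0],[0.0,-0.026,-0.0045,0,0,0,0],[0.0,0,0,0,0,0,0],[0.0,0,0,0.02,0,0,0],[0.0,0,0,0.02,0,0,0],[0.0,0,0,0.01,0,0,0],[0.0,0,0,0.004,0,0,0],[0.0,0,0,0,0,0,0]],
])

```text
time: 25.55
tcp_pos: [498.5, -327.0, 191.2]
tcp_rot: [-3.14, -0.002, 1.611]
contact_force: [-0.1, 0.0, 1.4]
finger_gap: 0.2
grasp_force: 0.0
```

servo_tool([
  [[0.0,0,0,0.003,0,0,0],[0.0,0,0,0.003,0,0,0],[0.0,0,0,0.003,0,0,0],[0.0,0,0,0.003,0,0,0],[0.0,0,0,0.003,0,0,0],[0.0,0,0,0.003,0,0,0],[0.0,0,0,0,0,0,0]],
])

```text
time: 26.13
tcp_pos: [499.9, -328.2, 175.4]
tcp_rot: [3.139, 0.002, 1.611]
contact_force: [-0.1, 0.0, 1.9]
finger_gap: -0.0
grasp_force: 1.2
```

servo_tool([
  [[0.0,0,0,0.003,0,0,0],[0.0,0,0,0.003,0,0,0],[0.0,0,0,0.003,0,0,0],[0.0,0,0,0.003,0,0,0],[0.0,0,0,0.003,0,0,0],[0.0,0,0,0.003,0,0,0],[0.0,0,0,0.003,0,0,0],[0.0,0,0,0.003,0,0,0],[0.0,0,0,0.003,0,0,0]],
])

```text
time: 26.88
tcp_pos: [499.9, -328.2, 148.7]
tcp_rot: [3.139, 0.002, 1.611]
contact_force: [-0.3, 1.9, 7.4]
finger_gap: -0.2
grasp_force: 3.6
```

servo_tool([
  [[0.0,0,0,0.001,0,0,0],[0.0,0,0,0.001,0,0,0],[0.0,0,0,0.001,0,0,0],[0.0,0,0,0,0,0,0]],
])

```text
time: 27.22
tcp_pos: [499.8, -328.2, 145.5]
tcp_rot: [3.14, 0.001, 1.61]
contact_force: [-0.1, 1.1, 4.6]
finger_gap: -0.2
grasp_force: 2.3
```

```bash
python3 - <<'E'
from h import *
s=sense();print(s['time'],s['tcp_pos'],s['contact_force'])
pt=camera_params('scene');j=camera('scene')[:,:,::-1];cv2.imwrite('pics/s9.png',j)
i=cv2.imread('pics/s7.png').astype(int)
# dial vertical position: match s7 dial patch in s9
t=cv2.imread('pics/s7.png')[201:217,209:225];r=cv2.matchTemplate(j[180:260,195:240],t,cv2.TM_CCOEFF_NORMED);print(cv2.minMaxLoc(r))
# predicted dial centre pixel vs carriage
c,sn=np.cos(.041),np.sin(.041)
for q in (0,14,40,50,55,60,65): print(q,w2px(pt,[521.7+9*c+sn*80,-161+9*sn-80*c,203.5-q])[0].round(1),end=' ')
E
```

```text
27.2167 [ 499.84527853 -328.18593253  145.49073304] [-0.08002009  1.12312501  4.59344498]
(-0.3168613016605377, 0.47221022844314575, (26, 3), (14, 21))
0 [194.6 211.4] 14 [195.3 215. ] 40 [196.5 221.5] 50 [197. 224.] 55 [197.2 225.2] 60 [197.4 226.4] 65 [197.6 227.6]
```

servo_tool([
  [[0.0,0,0,0.001,0,0,0],[0.0,0,0,0.001,0,0,0],[0.0,0,0,0.001,0,0,0]],
])

```text
time: 27.52
tcp_pos: [499.9, -328.2, 142.6]
tcp_rot: [3.14, 0.001, 1.611]
contact_force: [-0.2, 1.0, 6.0]
finger_gap: -0.0
grasp_force: 3.2
```

servo_tool([
  [[0.0,0,0,0.001,0,0,0],[0.0,0,0,0.001,0,0,0],[0.0,0,0,0.001,0,0,0]],
])

```text
time: 27.77
tcp_pos: [499.9, -328.2, 139.8]
tcp_rot: [3.139, 0.002, 1.61]
contact_force: [-1.3, 2.1, 9.6]
finger_gap: 0.1
grasp_force: 4.1
```

```bash
python3 - <<'E'
from h import *
s=sense();print(s['time'],s['tcp_pos'],s['contact_force'])
j=camera('scene')[:,:,::-1];cv2.imwrite('pics/s10.png',j)
i7=cv2.imread('pics/s7.png').astype(int).sum(2);i=j.astype(int).sum(2)
print(i7[203:224,182:204]);print(i[215:240,184:207])
E
```

```text
27.7667 [ 499.88669981 -328.20832062  139.8198421 ] [-1.32508763  2.06890782  9.55126252]
[[353 359 354 369 365 372 372 375 379 378 373 374 383 385 389 388 384 385
  380 375 362 364]
 [364 360 367 371 377 375 374 374 374 354 363 370 377 383 390 387 383 373
  368 363 364 360]
 [366 364 376 377 377 380 363 368 340 319 314 304 331 357 377 375 370 364
  361 363 362 363]
 [374 366 379 374 375 379 372 337 284 276 260 276 300 309 321 355 357 363
  359 363 368 365]
 [373 376 376 376 375 365 342 317 294 258 259 268 298 298 291 305 331 347
  354 364 370 376]
 [380 376 381 379 366 336 315 311 305 268 268 272 292 285 279 260 285 327
  365 374 377 375]
 [387 375 377 365 345 310 306 303 308 299 293 270 286 286 296 265 251 288
  359 376 380 380]
 [379 381 375 349 308 296 309 304 306 296 302 272 298 303 303 297 271 288
  323 387 382 385]
 [379 384 381 321 290 311 342 342 299 301 311 298 276 305 302 304 293 293
  314 373 386 384]
 [383 386 371 296 292 354 442 407 325 317 315 300 299 309 307 304 275 253
  318 376 378 376]
 [382 376 339 289 309 417 430 353 360 327 319 306 279 307 310 301 293 277
  338 
[... 2669 characters left out ...]
240 234 239 268 255]
 [352 303 289 282 279 258 244 244 240 275 338 343 337 352 399 372 281 247
  252 248 238 238 203]
 [345 308 290 286 279 264 259 241 248 315 394 394 407 449 456 331 278 247
  252 240 200 158 147]
 [361 326 291 283 279 275 263 249 239 300 438 414 480 562 576 361 285 255
  248 200 143 140 131]
 [359 330 296 286 279 279 269 250 242 295 443 503 603 614 585 351 252 203
  160 152 139 140 138]
 [362 340 299 287 287 271 267 247 250 319 523 606 622 620 574 325 166 138
  139 146 130 137 145]
 [370 360 304 285 284 279 275 254 245 296 486 611 624 616 540 306 156 135
  138 139 133 134 139]
 [362 360 321 291 282 279 274 262 245 286 461 610 621 607 469 301 163 144
  137 135 142 137 149]]
```

servo_tool([
  [[0.0,0,0,0.001,0,0,0],[0.0,0,0,0.001,0,0,0],[0.0,0,0,0.0005,0,0,0],[0.0,0,0,0,0,0,0]],
])

```text
time: 28.15
tcp_pos: [499.9, -328.2, 137.3]
tcp_rot: [3.139, 0.002, 1.611]
contact_force: [-0.5, 0.9, 8.2]
finger_gap: -0.0
grasp_force: 3.6
```

servo_tool([
  [[0.0,0,0,0.0005,0,0,0],[0.0,0,0,0,0,0,0]],
])

```text
time: 28.32
tcp_pos: [499.9, -328.2, 136.8]
tcp_rot: [3.139, 0.002, 1.611]
contact_force: [-1.0, 1.7, 7.2]
finger_gap: 0.1
grasp_force: 3.7
```

Gauge is at the target height (carriage ≈0.065). Lift off, move over the roller and check the dial.

servo_tool([
  [[0.0,0,0,-0.01,0,0,0],[0.0,0,0,-0.02,0,0,0],[0.0,0,0,-0.03,0,0,0],[0.0,0,0,-0.02,0,0,0],[0.0,0,0,-0.01,0,0,0],[0.0,0.015,0.0025,0,0,0,0],[0.0,0.026,0.0045,0,0,0,0],[0.0,0.026,0.0045,0,0,0,0],[0.0,0.026,0.0045,0,0,0,0],[0.0,0.026,0.0045,0,0,0,0],[0.0,0.026,0.0045,0,0,0,0],[0.0,0.026,0.003,0,0,0,0],[0.0,0,0,0,0,0,0],[0.0,0,0,0,0,0,0]],
])

```text
time: 29.48
tcp_pos: [519.6, -153.7, 224.1]
tcp_rot: [-3.14, -0.001, 1.613]
contact_force: [0.5, 0.1, 0.2]
finger_gap: 0.1
grasp_force: 0.0
```

```bash
python3 - <<'E'
from h import *
s=sense();print(s['time'],s['tcp_pos'],s['contact_force'])
a=np.mean([camera('scene')[:,:,::-1].astype(float) for _ in range(8)],0).astype(np.uint8)
cv2.imwrite('pics/s11.png',a);i7=cv2.imread('pics/s7.png')
z=lambda i,u,v:cv2.convertScaleAbs(cv2.resize(i[v-15:v+15,u-18:u+18],None,fx=11,fy=11,interpolation=cv2.INTER_CUBIC),alpha=1.4)
w=camera('wrist')[:,:,::-1];cv2.imwrite('pics/w11.png',w)
top=np.hstack([z(i7,193,213),z(a,196,226)])
bot=cv2.resize(w[60:310,100:430],(350,265));bot=np.hstack([bot,np.zeros((265,top.shape[1]-350,3),np.uint8)])
cv2.imwrite('pics/c11.png',np.vstack([top,bot]))
E
```

```text
29.4833 [ 519.55776271 -153.66373187  224.07625719] [0.47360238 0.11076521 0.15296059]
```

View pics/c11.png

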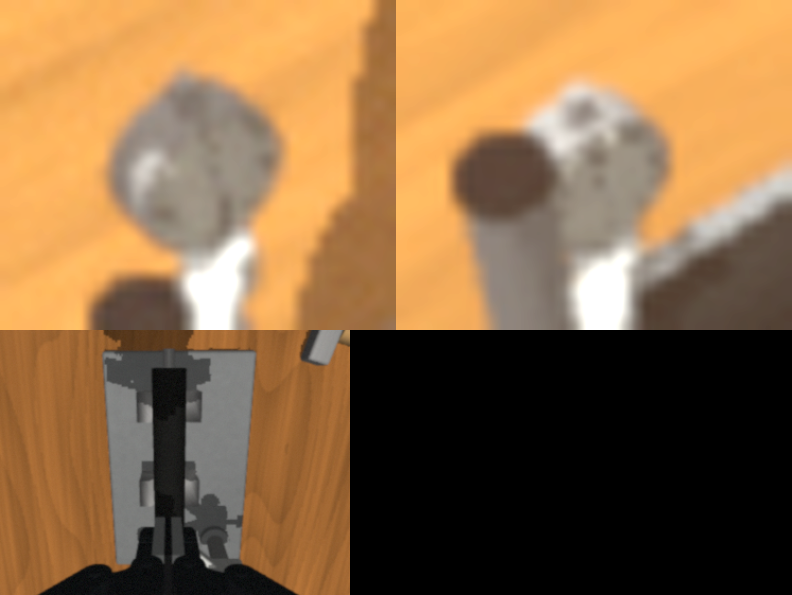

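Left crop: before, the needle points down from the dial centre (dark at (225,205)). Right crop: now the dark needle points up (≈(600,150)), i.e. mid-travel. The wrist inset shows the roller still seated. Now I press it.

servo_tool([
  [[0.0,0,0,0.02,0,0,0],[0.0,0,0,0.03,0,0,0],[0.0,0,0,0.03,0,0,0],[0.0,0,0,0.03,0,0,0],[0.0,0,0,0.03,0,0,0],[0.0,0,0,0.015,0,0,0],[0.0,0,0,0.007,0,0,0],[0.0,0,0,0.002,0,0,0],[0.0,0,0,0,0,0,0],[0.0,0,0,0,0,0,0]],
])

```text
time: 30.77
tcp_pos: [521.3, -156.4, 62.3]
tcp_rot: [3.14, 0.001, 1.61]
contact_force: [0.4, 0.6, 0.0]
finger_gap: -0.1
grasp_force: 0.0
```

servo_tool([
  [[0.0,0,0,0.002,0,0,0],[0.0,0,0,0.002,0,0,0],[0.0,0,0,0.001,0,0,0],[0.0,0,0,0.001,0,0,0],[0.0,0,0,0.001,0,0,0],[0.0,0,0,0,0,0,0],[0.0,0,0,0,0,0,0]],
])

```text
time: 31.35
tcp_pos: [520.9, -156.1, 56.4]
tcp_rot: [3.14, 0.001, 1.61]
contact_force: [-4.1, 2.2, 16.7]
finger_gap: -0.0
grasp_force: 8.3
```

servo_tool([
  [[0.0,0,-0.0006,0.0005,0,0,0],[0.0,0,0,0.0006,0,0,0],[0.0,0,0,0.0006,0,0,0],[0.0,0,0,0,0,0,0],[0.0,0,0,0,0,0,0]],
])

```text
time: 31.77
tcp_pos: [521.0, -156.1, 56.3]
tcp_rot: [3.138, 0.001, 1.611]
contact_force: [-6.9, 4.4, 27.3]
finger_gap: -0.2
grasp_force: 14.1
```

servo_tool([
  [[0.0,0,-0.0006,0,0,0,0],[0.0,0,-0.0006,0,0,0,0],[0.0,0,0,0,0,0,0],[0.0,0,0,0,0,0,0]],
])

```text
time: 32.1
tcp_pos: [521.0, -156.1, 56.3]
tcp_rot: [3.136, 0.001, 1.611]
contact_force: [-4.2, 4.4, 25.8]
finger_gap: -0.0
grasp_force: 12.7
```

servo_tool([
  [[0.0,0,-0.0006,0.0003,0,0,0],[0.0,0,-0.0006,0.0002,0,0,0],[0.0,0,-0.0003,0,0,0,0],[0.0,0,0,0,0,0,0],[0.0,0,0,0,0,0,0],[0.0,0,0,0,0,0,0]],
])

```text
time: 32.6
tcp_pos: [521.0, -156.1, 56.3]
tcp_rot: [3.133, 0.001, 1.611]
contact_force: [-2.1, 4.4, 25.2]
finger_gap: -0.3
grasp_force: 12.9
```

```bash
python3 - <<'E'
from rig import *
s=sense();print(s['time'],s['tcp_pos'],s['contact_force'])
f=s['contact_force']
if 22<f[2]<36 and abs(f[0])<5: print(finish_job())
E
```

```text
32.6 [ 520.97256071 -156.13724466   56.3220313 ] [-2.08753637  4.3720833  25.20738756]
the job is handed in; nothing more can be done
None
```

The job is handed in at 32.6 s: the thick roller sits centred in the Vs to about 0.5 mm by camera, the gauge is at about mid-travel by height (needle up in a coarse image) and released, and the fingers still press the roller with about 25 N.

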